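# Close up the kit chest

### The arm

A 7-joint arm with a two-finger parallel gripper is mounted at the origin on the work surface. World frame = base frame: x ahead of the robot, y to its left, z up, the work surface at z = 0. Lengths are in m, angles in rad, forces in N, time in s.
With the tool pointing down it reaches from about 0.35 to 0.9 m from the base axis. Payload 8.1 kg.
Tool frame: the origin (TCP) lies midway between the tips of the shut fingers; the grasp point (between the pads) lies arm.grasp_offset behind it (arm.grasp_offset is the distance from the TCP to the grasp point, in m); z points along the fingers, y is the line along which they close (so a half turn about z gives the same grasp; the last joint's range is limited). The gripper opens to 92 mm and grips with 3 to 60 N. Pads are 19 mm wide; open, the fingers measure 130 mm over their backs; the gripper's body (75 mm by 190 mm) begins 47 mm behind the grasp point.
Start: joints at [-1.223, 0.434, 0.025, 1.573, -0.012, 1.134, -0.075], TCP at [0.272, 0.563, 0.227] pointing down, gripper open.
Joint ranges: [-2.62, 2.62], [-0.44, 2.09], [-1.27, 1.32], [0.08, 2.57], [-1.32, 4.46], [0.12, 2], [-2.74, 2.74]. Speed limits (rad/s): [2.22, 2.22, 3.01, 3.01, 3.14, 3.14, 3.14].

### API

Orientations are given as a rotation vector (axis times angle).
In Python, from cell import observe, imaging, arm gives the robot as it stands.
- The arm moves only by the tool apply_moves, never from a script. Its argument "commands" is a list of rows, each a list of 5 numbers: the opening in per cent of the stroke, from 0 (shut) to 100 (fully open), then the shift along the world's x, y, z in units of 0.06 m (1.0 is 0.06 m), then the turn about the world's z in units of 0.5 rad (1.0 is 0.5 rad). A call has 1 to 12 rows; each row shifts and turns the commanded pose from where the row before left it; what a row does not reach is not made up. A row lasts 1/8 s, in which the tool goes at most 62.5 mm and 10.7 degrees, less where a joint would pass 70% of its speed; a pose out of reach is approached as far as the arm can. A call with a number of a shift or a turn outside -1 to 1 is refused whole. A call with a gripper value outside its range is refused whole. The fingers move at their own pace and stop on an object; "newtons" is the grip in N (left out, the last holds). Time passes only in rows, so rows that do not move let the fingers close. It gives the time, the measured TCP pose, the force, the opening and the grip force at its end, in the units of the state.
- observe(): the state, without advancing time (a new reading comes with each control period).
- imaging.get_image(name): name is "side" or "top" or "wrist"; returns (picture, depth): 420x560x3 uint8, red, green, blue; 420x560 float32, m along the optical axis (not along the pixel's ray), 0 where there is no reading.
- imaging.camera_params(name): a dict with "camera_matrix" (3x3 intrinsics, pixels), "origin" and "rotation" of the camera in the world; the wrist camera has in their place "tool_from_camera" (4x4, takes a point from camera to tool coordinates, whose origin is the TCP and whose axes are the flange's). Camera axes: x right, y up, looking along -z (the intrinsics and any distortion apply to the point x, -y, -z); pixel columns grow to the right and rows downward; lengths in m; the calibration is good to about 2 mm. A picture is of the moment at which its call begins: read the wrist's pose just before it. camera_params takes no time and is no camera call.
- arm.sign_off(): hands the job in; it is judged then, once.
The state is a dict: "clock": time; "joints": joint angles; "dq": joint speeds; "joint_efforts": joint torques, N m; "position": TCP position; "ee_rot": TCP orientation; "force": force on the tool from outside, world axes, zero at the start; "ft_torque": the same for the moment, N m; "width": opening from 0.0 (shut) to 1.0 (fully open); "gripper_force": force on a finger pad.
Only numpy, scipy, OpenCV 4.12 (cv2) and the standard library are available. Lean on these libraries where they do the work, as an engineer would, in place of code of your own. Each camera call takes 0.05 s, during which the arm holds its last target. There are 200 camera calls.

### The job

Close up the small plywood kit chest: push both of its open drawers fully home with the fingertips, in either order, and only then fold its raised lid down until it lies fully shut, without slamming it. Push from outside only: do not grip the drawers or the lid, and do not touch the inner side of a drawer's front or the underside of the lid. Leave everything else on the desk where it stands.

Things in the scene. Friction and masses are not known exactly. Their poses are not given: they have to be found in the camera images.
- chest: fixed plywood chest, 200 (own x, depth) x 240 (own y, width) x 100 mm high without lid. Origin: centre of its underside, on the desk. Its own -x is the front, where the two drawers come out side by side; +x is the back, where the lid is hinged; z is up. Its front faces roughly the robot's right.
- wide_drawer (a joint): how far the wide drawer is out, m: 0 fully home, grows as it comes out (along the chest's -x), at most 0.12. Its plywood front is 12 mm thick, 138 mm wide, from 10 to 65 mm above the desk, outside the chest's front face, its middle at chest y = +46 mm. It stays where it is left; pushing it takes about 2 N.
- narrow_drawer (a joint): the same for the narrow drawer: front 90 mm wide, middle at chest y = -72 mm, otherwise like the wide one. Behind each front is an open grey tray 42 mm deep.
- wide_pull (a point): middle of the outer (front) face of the dark steel pull on the wide drawer's front: a solid bar 100 mm wide (chest y), 16 mm high, 14 mm out from the drawer front, its middle 48 mm above the desk. With the drawer home this point is at chest x = -126 mm. Moves with the drawer; good to push on.
- narrow_pull (a point): the same point on the pull of the narrow drawer, a bar 90 mm wide, otherwise equal.
- lid (a joint): angle of the lid, rad: 0 lying shut on the chest, grows as it opens upward; it starts at 1.0 to 1.4, leaning over the chest. Its stiff hinge keeps it at any angle; moving it takes about 4 to 7 N at 140 mm from the hinge. The lid is plywood, 12 mm thick, 204 mm from hinge to free edge and 240 mm wide.
- lid_hinge (a point): middle of the lid's hinge line, which runs along the chest's y at the chest's back top edge (chest x = +100 mm, 100 mm above the desk). It lies in the plane of the lid's underside; the outer face is 12 mm from that plane. Its axes turn with the lid: its -x points from the hinge to the free edge, its +z out of the outer face.
- lid_edge (a point): middle of the lid's free edge, on the outer face, 200 mm from the hinge. With the lid shut it is 112 mm above the desk.
- jar: small jar with a black cap, 48 mm diameter, 60 mm high, behind the chest; loose, leave alone. Origin: centre of its underside.
- flask: closed white plastic bottle, 52 mm diameter, 120 mm high, beside the chest; loose, leave alone. Origin: centre of its underside.
- brush: brush 170 mm long lying behind the chest; loose, leave alone. Origin: underside, middle; x along it.
- driver: screwdriver 190 mm long lying on the desk; loose, leave alone. Origin: underside, middle; x along it.
- mug: white mug, 76 mm diameter, 88 mm high; loose, leave alone. Origin: centre of its underside.
- block: wooden block 50 x 100 x 45 mm; loose, leave alone. Origin: centre of its underside.
- clipboard: clipboard 230 x 310 mm lying flat, clip 14 mm high; loose, leave alone. Origin: on its underside, 80 mm from its middle towards the long edge nearer the robot (its own -x).

How it is judged:
By the outcome, as a careful person would: the job done as asked, in the order asked, and still so for the second after the job is handed in, with the robot touching nothing.
It also fails if it takes over 64 s, if anything falls off the work surface, if the arm or the gripper's body presses on something with over 40 N, if the wrist force passes 120 N, or if a joint passes its speed limit or range.

## Working session

There is one attempt and no reset: what is moved stays moved. The work goes in short steps, Python scripts to look and compute and a tool call to move; the robot and the scene stay as the last step left them, time stands still between calls to the robot, and variables do not carry over. Pictures are saved under pics/ and viewed, at most 10 in all, crops included, and the job is handed in when it is done.

Besides the shell and the picture viewer there is one more tool, called after "Emit:" by a JSON object that holds its "api" and its "payload". apply_moves: Moves the arm, as the interface text tells. Its arguments: {"type":"object","properties":{"commands":{"type":"array"},"newtons":{"type":"number"}},"required":["commands"]}

```bash
mkdir -p pics
cat > h.py <<'E'
import numpy as np, cv2
from cell import observe, imaging, arm
def cloud(n):
    im,d=imaging.get_image(n); p=imaging.camera_params(n); K=np.array(p["camera_matrix"])
    v,u=np.mgrid[:420,:560]; dist=np.array(p.get("distortion",np.zeros(5)),float)
    q=cv2.undistortPoints(np.stack([u,v],-1).reshape(-1,1,2).astype(float),K,dist).reshape(420,560,2)
    c=np.stack([q[...,0]*d,-q[...,1]*d,-d],-1)
    P=c@np.array(p["rotation"]).T+np.array(p["origin"]); P[d==0]=np.nan
    return im,P
E
python3 - <<'E'
from h import *
for n in("top","side"):
    im,P=cloud(n); cv2.imwrite(f"pics/{n}0.png",im[...,::-1]); np.save(n+".npy",P)
    p=imaging.camera_params(n);print(n,list(p),p["origin"])
    print(p.get("distortion"))
s=observe();print(s["position"],s["ee_rot"],s["clock"],arm.grasp_offset)
E
```

```text
Traceback (most recent call last):
  File "h.py", line 8, in cloud
    P=c@np.array(p["rotation"]).T+np.array(p["origin"]); P[d==0]=np.nan
      ~~~~~~~~~~~~~~~~~~~~~~~~~~~^~~~~~~~~~~~~~~~~~~~~~
ValueError: operands could not be broadcast together with shapes (420,560) (3,)
```

```bash
sed -i 's/np.array(p\["rotation"\]).T/R(p["rotation"]).T/' h.py
cat >> h.py <<'E'
def R(r): return cv2.Rodrigues(np.array(r,float))[0]
E
python3 - <<'E'
from h import *
for n in("top","side"):
    im,P=cloud(n); cv2.imwrite(f"pics/{n}0.png",im[...,::-1]); np.save(n+".npy",P)
    p=imaging.camera_params(n);print(n,p)
s=observe();print(s["position"],s["ee_rot"],s["clock"],arm.grasp_offset)
E
```

```text
top {'camera_matrix': array([[456.3783523 ,   0.        , 278.02007303],
       [  0.        , 456.3783523 , 205.06542132],
       [  0.        ,   0.        ,   1.        ]]), 'origin': array([ 0.27229238, -0.09462489,  1.39965277]), 'rotation': array([ 0.15558849, -0.15349536, -1.48959078])}
side {'camera_matrix': array([[546.43837472,   0.        , 282.80461055],
       [  0.        , 546.43837472, 194.29503702],
       [  0.        ,   0.        ,   1.        ]]), 'origin': array([ 0.28216899, -1.05363882,  1.21921488]), 'rotation': array([ 0.72752227, -0.09038744, -0.27895458])}
[0.27217821 0.56219274 0.22613646] [-7.02161174e-01 -3.06196628e+00  1.86052061e-03] 0.15 0.0188
```

View pics/top0.png

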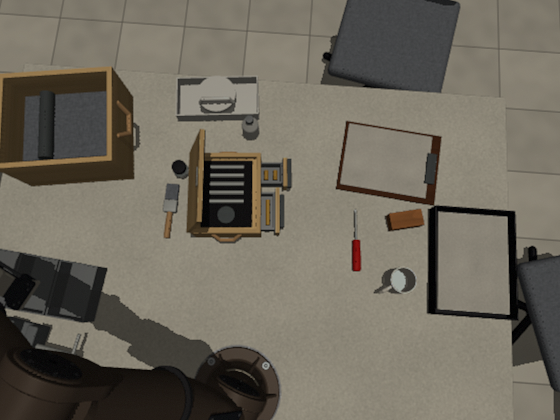

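View pics/side0.png

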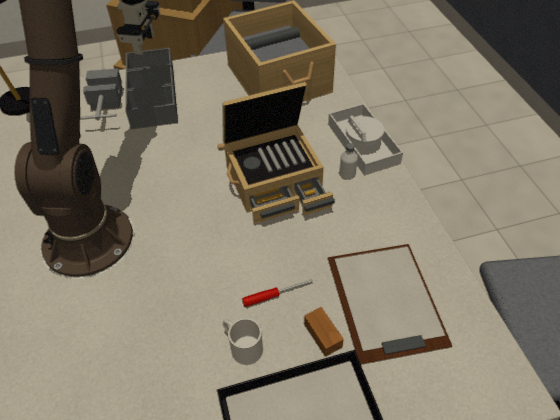

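Run:
```python
from h import *
P=np.vstack([np.load("top.npy").reshape(-1,3),np.load("side.npy").reshape(-1,3)]); P=P[np.isfinite(P).all(1)]
i=lambda b:(P[:,0]>.35)&(P[:,0]<.8)&(P[:,1]>-.2)&(P[:,1]<.35)
Q=P[i(0)]
for lo,hi in((-.005,.005),(.094,.106)):
    S=Q[(Q[:,2]>lo)&(Q[:,2]<hi)]; print(len(S),S.min(0),S.max(0),np.median(S[:,2]))
S=Q[(Q[:,2]>.094)&(Q[:,2]<.106)]
g=np.zeros((230,280),np.uint8)
# map top-view: rows=-x, cols=-y, 2mm cells, coloured by height
h=np.zeros((225,275),np.float32)
for p in Q:
    r=int((.8-p[0])/.002);c=int((.35-p[1])/.002); h[r,c]=max(h[r,c],p[2])
m=cv2.applyColorMap(np.clip(h/.3*255,0,255).astype(np.uint8),cv2.COLORMAP_JET); m[h==0]=0
cv2.imwrite("pics/h.png",cv2.resize(m,None,fx=2.6,fy=2.6,interpolation=0))
```

```text
22907 [ 0.35000901 -0.19998327 -0.00499917] [0.79998238 0.34998305 0.00499992] -0.00032859298865250963
2395 [ 0.43291073 -0.03907839  0.09400312] [0.79780936 0.18821524 0.1059233 ] 0.09859546673000774
```

View pics/h.png

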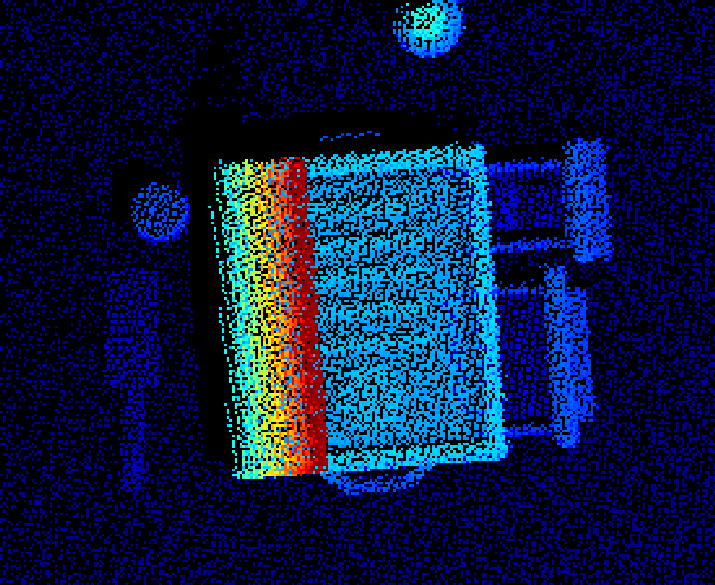

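```bash
cat > fit.py <<'E'
from h import *
from scipy.optimize import least_squares
def frame(P):
    Q=P[(P[:,0]>.35)&(P[:,0]<.78)&(P[:,1]>-.2)&(P[:,1]<.3)]
    S=Q[(Q[:,2]>.092)&(Q[:,2]<.106)]; S=S[S[:,1]<.155]
    fr=[];nr=[];fa=[]
    for x in np.arange(.47,.66,.006):
        t=S[abs(S[:,0]-x)<.003]; fr.append([np.median(t[:,0]),np.percentile(t[:,1],2)])
    for y in np.arange(-.01,.1,.006):
        t=S[abs(S[:,1]-y)<.003]; nr.append([np.percentile(t[:,0],2),np.median(t[:,1])]); fa.append([np.percentile(t[:,0],98),np.median(t[:,1])])
    fr,nr,fa=map(np.array,(fr,nr,fa))
    def loc(p,q): # chest coords: own x axis = world +y rotated by p[2]
        c,s=np.cos(p[2]),np.sin(p[2]); A=np.array([[c,s],[-s,c]]); return (q-p[:2])@A.T
    f=lambda p:np.r_[loc(p,fr)[:,0]+.1,loc(p,nr)[:,1]-.12,loc(p,fa)[:,1]+.12]
    r=least_squares(f,[.56,.08,1.57],loss="soft_l1",f_scale=.002)
    return r.x,np.sqrt(np.mean(r.fun**2)),Q,loc
E
python3 - <<'E'
from fit import *
P=np.vstack([np.load("top.npy").reshape(-1,3),np.load("side.npy").reshape(-1,3)]); P=P[np.isfinite(P).all(1)]
p,e,Q,loc=frame(P); print(p,np.degrees(p[2]),e); np.save("p.npy",p)
q=np.c_[loc(p,Q[:,:2]),Q[:,2]]
for n,y,w in(("wide",.046,.04),("narrow",-.072,.04)):
    t=q[(abs(q[:,1]-y)<w)&(q[:,0]<-.12)&(q[:,2]>.03)&(q[:,2]<.07)]
    print(n,np.percentile(t[:,0],[1,3,10,50]))
    f=t[t[:,2]>.06];print("top of front x",np.percentile(f[:,0],[2,50,98]),np.median(f[:,2]))
    b=t[(t[:,2]>.05)&(t[:,2]<.06)];print("pull top",np.percentile(b[:,0],[2,50,98]),np.median(b[:,2]))
t=q[(q[:,2]>.12)&(abs(q[:,1])<.11)&(q[:,2]<.32)&(q[:,0]<.15)&(q[:,0]>-.1)]
print("lid",len(t)); 
for z in np.arange(.13,.32,.02):
    s=t[abs(t[:,2]-z)<.01]
    if len(s): print(round(z,2),np.percentile(s[:,0],[5,50,95]),len(s))
print(t[:,2].max(), t[np.argsort(t[:,2])[-20:]].mean(0))
c,s=np.cos(p[2]),np.sin(p[2])
W=lambda a,b:p[:2]+np.array([c*a-s*b,s*a+c*b])
print("pulls home",W(-.126,.046),W(-.126,-.072),"hinge",W(.1,0),"ax",c,s)
E
```

```text
[0.56149191 0.07113863 1.64590604] 94.30346947407642 0.021871043512429914
wide [-0.1712239  -0.17002477 -0.16916309 -0.15536691]
top of front x [-0.16096257 -0.15006627 -0.14226177] 0.06396895037152772
pull top [-0.17062471 -0.16080465 -0.13972904] 0.05558573809905076
narrow [-0.19409299 -0.19299839 -0.19113151 -0.17502821]
top of front x [-0.18498104 -0.17290619 -0.16490826] 0.06397465557230952
pull top [-0.19329375 -0.18198192 -0.12413775] 0.05464569883294812
lid 3982
0.13 [0.08460012 0.09006135 0.10412025] 310
0.15 [0.07841472 0.08355884 0.09770378] 344
0.17 [0.07221143 0.0771751  0.09122878] 334
0.19 [0.06553855 0.07065203 0.08444087] 354
0.21 [0.05855766 0.06452346 0.07806257] 367
0.23 [0.05252218 0.05725746 0.07175611] 384
0.25 [0.04590734 0.05084897 0.06504241] 390
0.27 [0.03941356 0.04411958 0.05896004] 404
0.29 [0.03574463 0.04136274 0.0516785 ] 1061
0.31 [0.03941527 0.04445227 0.04684842] 34
0.30230054741452284 [0.04389811 0.02219672 0.30130687]
pulls home [ 0.52507653 -0.05795792] [ 0.64274384 -0.0491033 ] hinge [0.553988   0.17085669] ax -0.07503910998406314 0.9971805914541255
```

Emit:
{"api": "apply_moves", "payload": {"commands": [[0,0,0,0.6,0],[0,0,0,0.6,0],[0,0,0,0.6,0],[0,0,0,0.6,0],[0,0,0,0.6,0],[0,0.3,-0.6,0.3,0],[0,0.3,-0.6,0,-0.3],[0,0.3,-0.6,0,-0.3],[0,0.3,-0.6,0,-0.3],[0,0.3,-0.6,0,-0.3],[0,0.3,-0.6,0,-0.3],[0,0.3,-0.6,0,-0.3]]}}

```text
clock: 1.65
position: [0.3987, 0.3092, 0.4246]
ee_rot: [-1.97, -2.447, 0.0]
force: [0.9, -0.2, 1.2]
width: 0.004
gripper_force: 0.0
```

Emit:
{"api": "apply_moves", "payload": {"commands": [[0,0.3,-0.7,0,-0.3],[0,0.3,-0.7,0,0],[0,0.3,-0.7,0,0],[0,0.3,-0.7,0,0],[0,0.3,-0.7,0,0],[0,0.3,-0.7,0,0],[0,0.3,-0.7,0,0],[0,0.1,-0.7,0,0],[0,0,-0.7,0,0],[0,0,-0.7,0,0],[0,0,-0.7,0,0],[0,0,-0.3,0,0]]}}

```text
clock: 3.15
position: [0.5295, -0.1723, 0.4246]
ee_rot: [2.146, 2.294, -0.001]
force: [0.5, 0.2, 1.0]
width: 0.005
gripper_force: 0.0
```

Emit:
{"api": "apply_moves", "payload": {"commands": [[0,0,0,-0.7,0],[0,0,0,-0.7,0],[0,0,0,-0.7,0],[0,0,0,-0.7,0],[0,0,0,-0.7,0],[0,0,0,-0.7,0],[0,0,0,-0.7,0],[0,0,0,-0.7,0],[0,0,0,-0.5,0],[0,0,0,-0.2,0],[0,0,0,0,0],[0,0,0,0,0]]}}

```text
clock: 4.65
position: [0.5312, -0.1698, 0.0479]
ee_rot: [2.141, 2.297, 0.002]
force: [0.1, -0.7, 0.2]
width: 0.001
gripper_force: 0.0
```

Run:
```python
from h import *
im,P=cloud("side"); cv2.imwrite("pics/s1.png",cv2.resize(im[60:270,180:460,::-1],None,fx=2.5,fy=2.5))
```

```text
(no output)
```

View pics/s1.png

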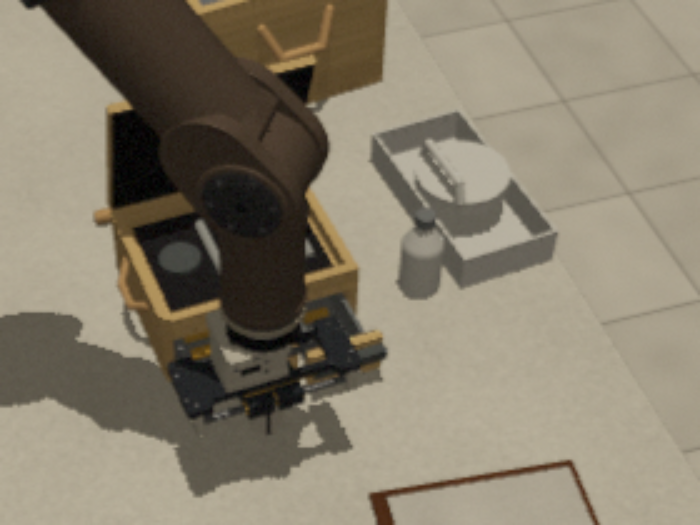

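Emit:
{"api": "apply_moves", "payload": {"commands": [[0,-0.02,0.2,0,0],[0,-0.01,0.2,0,0],[0,-0.02,0.2,0,0],[0,-0.01,0.15,0,0],[0,-0.01,0.15,0,0],[0,-0.01,0.15,0,0],[0,-0.01,0.15,0,0],[0,-0.01,0.15,0,0],[0,-0.01,0.1,0,0],[0,-0.01,0.1,0,0],[0,0,0.05,0,0],[0,0,0,0,0]]}}

```text
clock: 6.2
position: [0.5231, -0.073, 0.0467]
ee_rot: [-2.142, -2.298, -0.0]
force: [0.0, 0.7, -0.5]
width: 0.008
gripper_force: 0.0
```

Emit:
{"api": "apply_moves", "payload": {"commands": [[0,0,0.03,0,0],[0,0,0.03,0,0],[0,0,0.03,0,0],[0,0,0,0,0]]}}

```text
clock: 6.7
position: [0.5231, -0.0678, 0.0467]
ee_rot: [-2.142, -2.298, -0.0]
force: [-1.0, -0.2, -0.5]
width: 0.003
gripper_force: 0.2
```

Emit:
{"api": "apply_moves", "payload": {"commands": [[0,0,0.03,0,0],[0,0,0.03,0,0]]}}

```text
clock: 6.95
position: [0.523, -0.0664, 0.0468]
ee_rot: [2.143, 2.295, -0.002]
force: [-0.7, -10.9, -0.9]
width: 0.004
gripper_force: 5.5
```

Emit:
{"api": "apply_moves", "payload": {"commands": [[0,0,0.03,0,0]]}}

```text
clock: 7.08
position: [0.523, -0.0662, 0.0468]
ee_rot: [2.143, 2.292, -0.004]
force: [-1.2, -16.2, -2.9]
width: 0.001
gripper_force: 8.2
```

Emit:
{"api": "apply_moves", "payload": {"commands": [[0,0,0.03,0,0]]}}

```text
clock: 7.2
position: [0.523, -0.0662, 0.0469]
ee_rot: [2.143, 2.29, -0.006]
force: [-0.7, -21.2, -4.5]
width: 0.003
gripper_force: 10.8
```

Emit:
{"api": "apply_moves", "payload": {"commands": [[0,0,-0.3,0,0],[0,0,-0.4,0,0],[0,0,-0.4,0,0],[0,0,-0.35,0,0],[0,0.4,0,0,0],[0,0.4,0,0,0],[0,0.4,0,0,0],[0,0.4,0,0,0],[0,0.3,0,0,0],[0,0.1,0,0,0],[0,0,0,0,0]]}}

```text
clock: 8.57
position: [0.6429, -0.1478, 0.0465]
ee_rot: [-2.142, -2.298, -0.0]
force: [-1.1, -0.1, 1.0]
width: 0.003
gripper_force: 0.0
```

Emit:
{"api": "apply_moves", "payload": {"commands": [[0,-0.01,0.15,0,0],[0,-0.01,0.15,0,0],[0,-0.01,0.15,0,0],[0,-0.01,0.15,0,0],[0,-0.01,0.15,0,0],[0,-0.01,0.15,0,0],[0,-0.01,0.15,0,0],[0,-0.01,0.15,0,0],[0,-0.01,0.1,0,0],[0,-0.01,0.05,0,0],[0,0,0.03,0,0],[0,0,0.03,0,0]]}}

```text
clock: 10.07
position: [0.6373, -0.0634, 0.0468]
ee_rot: [2.143, 2.297, 0.0]
force: [0.5, -1.4, -2.2]
width: 0.007
gripper_force: 0.8
```

Emit:
{"api": "apply_moves", "payload": {"commands": [[0,0,0.03,0,0],[0,0,0.03,0,0],[0,0,0.03,0,0]]}}

```text
clock: 10.45
position: [0.6369, -0.0579, 0.0467]
ee_rot: [-2.143, -2.297, 0.0]
force: [-1.2, -1.5, 0.8]
width: 0.007
gripper_force: 0.8
```

Emit:
{"api": "apply_moves", "payload": {"commands": [[0,0,0.03,0,0],[0,0,0.03,0,0]]}}

```text
clock: 10.7
position: [0.6369, -0.0577, 0.0468]
ee_rot: [2.143, 2.293, -0.004]
force: [-0.1, -12.6, -1.8]
width: 0.006
gripper_force: 6.3
```

Emit:
{"api": "apply_moves", "payload": {"commands": [[0,0,0.03,0,0],[0,0,0.03,0,0]]}}

```text
clock: 10.95
position: [0.6369, -0.0575, 0.0469]
ee_rot: [2.144, 2.288, -0.008]
force: [0.6, -20.4, -5.0]
width: 0.002
gripper_force: 10.4
```

Emit:
{"api": "apply_moves", "payload": {"commands": [[0,0,-0.4,0,0],[0,0,-0.6,0,0],[0,0,-0.6,0,0],[0,0,0,0.7,0],[0,0,0,0.7,0],[0,0,0,0.7,0],[0,0,0,0.7,0],[0,0,0,0.7,0],[0,0,0,0.7,0],[0,0,0,0.7,0],[0,0,0,0.7,0],[0,0,0,0.7,0]]}}

```text
clock: 12.45
position: [0.637, -0.1458, 0.4263]
ee_rot: [-2.141, -2.299, -0.001]
force: [0.4, -0.1, 0.4]
width: 0.005
gripper_force: 0.0
```

Emit:
{"api": "apply_moves", "payload": {"commands": [[0,-0.2,0.7,0,0],[0,-0.2,0.7,0,0],[0,-0.2,0.7,0,0],[0,-0.2,0.7,0,0],[0,-0.2,0.7,0,0],[0,-0.2,0.7,0,0],[0,-0.2,0.7,0,0],[0,0,0.7,0,0],[0,0,0.4,0,0],[0,0,0,0,0],[0,0,0,0,0]]}}

```text
clock: 13.82
position: [0.5535, 0.2117, 0.4248]
ee_rot: [2.144, 2.295, -0.001]
force: [-0.2, -0.4, 0.7]
width: 0.006
gripper_force: 0.0
```

Run:
```python
from fit import *
A=[]
for n in("top","side"):
    im,P=cloud(n); cv2.imwrite(f"pics/{n}2.png",im[...,::-1]); P=P.reshape(-1,3); A.append(P[np.isfinite(P).all(1)])
P=np.vstack(A)
p=np.load("p.npy"); c,s=np.cos(p[2]),np.sin(p[2])
l=(P[:,:2]-p[:2])@np.array([[c,s],[-s,c]]).T; q=np.c_[l,P[:,2]]
for y in(.046,-.072):
    t=q[(abs(q[:,1]-y)<.04)&(q[:,0]<-.105)&(q[:,0]>-.22)&(q[:,2]>.03)&(q[:,2]<.07)]; print(len(t),np.percentile(t[:,0],[1,3,10,50]) if len(t) else 0)
t=q[(abs(q[:,1])<.11)&(q[:,2]>.12)&(q[:,2]<.28)&(q[:,0]>0)&(q[:,0]<.12)]
print("lid",len(t)); 
for z in(.14,.18,.22,.26):
    u=t[abs(t[:,2]-z)<.01]; print(z,np.median(u[:,0]) if len(u) else 0,len(u))
```

```text
471 [-0.12808048 -0.12693335 -0.12492292 -0.11599284]
454 [-0.1271702  -0.12650537 -0.12445362 -0.11530279]
lid 2889
0.14 0.08703682381762684 334
0.18 0.07411287875864664 331
0.22 0.06065881471584672 391
0.26 0.04765295782123996 401
```

View pics/side2.png

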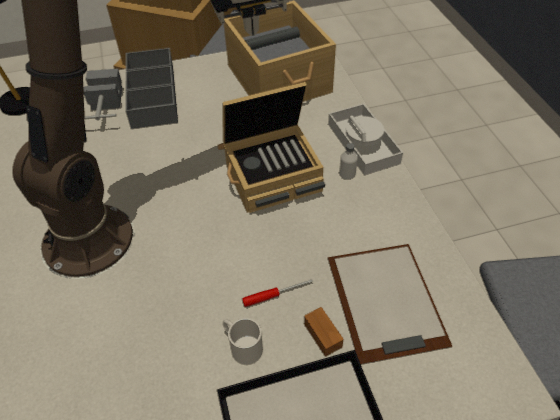

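Emit:
{"api": "apply_moves", "payload": {"commands": [[0,0,0,-0.5,0],[0,0,0,-0.6,0],[0,0,0,-0.6,0],[0,0,0,-0.6,0],[0,0,0,-0.4,0],[0,0,-0.2,0,0],[0,0,-0.3,0,0],[0,0,-0.3,0,0],[0,0,-0.1,0,0],[0,0,0,0,0]]}}

```text
clock: 15.18
position: [0.5534, 0.1588, 0.2633]
ee_rot: [2.144, 2.296, 0.002]
force: [-0.1, 0.9, 0.5]
width: 0.002
gripper_force: 0.0
```

Run:
```python
from h import *
th=np.r_[1.262,np.arange(1.2,.05,-.06),.06,0]
X=.109-.165*np.cos(th)+.012*np.sin(th); z=.1+.165*np.sin(th)+.012*np.cos(th)
p=np.load("p.npy"); y=p[1]+np.sin(p[2])*X
print(np.round(np.c_[th,y,z,np.r_[0,np.diff(y)]/.06,np.r_[0,np.diff(z)]/.06],3)); print(observe()["position"],observe()["force"])
```

```text
[[ 1.262  0.141  0.261  0.     0.   ]
 [ 1.2    0.131  0.258 -0.164 -0.045]
 [ 1.14   0.122  0.255 -0.156 -0.053]
 [ 1.08   0.113  0.251 -0.153 -0.063]
 [ 1.02   0.104  0.247 -0.149 -0.072]
 [ 0.96   0.095  0.242 -0.144 -0.08 ]
 [ 0.9    0.087  0.237 -0.139 -0.089]
 [ 0.84   0.079  0.231 -0.133 -0.097]
 [ 0.78   0.071  0.225 -0.127 -0.105]
 [ 0.72   0.064  0.218 -0.121 -0.113]
 [ 0.66   0.057  0.211 -0.114 -0.12 ]
 [ 0.6    0.051  0.203 -0.107 -0.126]
 [ 0.54   0.045  0.195 -0.099 -0.132]
 [ 0.48   0.039  0.187 -0.091 -0.138]
 [ 0.42   0.034  0.178 -0.082 -0.143]
 [ 0.36   0.03   0.169 -0.074 -0.148]
 [ 0.3    0.026  0.16  -0.065 -0.152]
 [ 0.24   0.023  0.151 -0.055 -0.156]
 [ 0.18   0.02   0.141 -0.046 -0.159]
 [ 0.12   0.018  0.132 -0.036 -0.161]
 [ 0.06   0.016  0.122 -0.027 -0.163]
 [ 0.06   0.016  0.122  0.     0.   ]
 [ 0.     0.015  0.112 -0.017 -0.165]]
[0.55339522 0.1587634  0.26330767] [-0.05414011  0.90364465  0.48048971]
```

Approach 18 mm to contact, then start the arc.

Emit:
{"api": "apply_moves", "payload": {"commands": [[0,0,-0.2,0,0],[0,0,-0.1,-0.04,0],[0,0.01,-0.16,-0.04,0],[0,0.01,-0.16,-0.05,0],[0,0.01,-0.15,-0.06,0],[0,0.01,-0.15,-0.07,0]]}}

```text
clock: 15.92
position: [0.5555, 0.1036, 0.2467]
ee_rot: [-2.142, -2.298, 0.0]
force: [0.6, 1.9, 0.0]
width: 0.002
gripper_force: 0.9
```

```bash
cat > lid.py <<'E'
from h import *
im,P=cloud("side"); P=P.reshape(-1,3); P=P[np.isfinite(P).all(1)]
p=np.load("p.npy"); c,s=np.cos(p[2]),np.sin(p[2])
l=(P[:,:2]-p[:2])@np.array([[c,s],[-s,c]]).T; q=np.c_[l,P[:,2]]
t=q[(abs(q[:,1]-.08)<.03)&(q[:,2]>.115)&(q[:,2]<.3)&(q[:,0]>-.12)&(q[:,0]<.095)]
a=np.arctan2(t[:,2]-.1,.1-t[:,0]); print("lid",np.percentile(a,[5,25,50,75]),len(t)); print(observe()["force"])
E
python3 lid.py
```

```text
lid [0.94589968 0.98001831 0.98726485 0.99783438] 469
[-0.37069124  0.56312484 -0.92970992]
```

Emit:
{"api": "apply_moves", "payload": {"commands": [[0,0.01,-0.14,-0.08,0],[0,0.01,-0.14,-0.09,0],[0,0.01,-0.13,-0.1,0],[0,0.01,-0.13,-0.1,0],[0,0.01,-0.12,-0.11,0],[0,0.01,-0.11,-0.12,0],[0,0.01,-0.11,-0.13,0],[0,0.01,-0.1,-0.13,0],[0,0.01,-0.09,-0.14,0]]}}

```text
clock: 17.1
position: [0.5609, 0.0395, 0.1866]
ee_rot: [2.143, 2.298, -0.0]
force: [-0.3, 1.2, 0.1]
width: 0.007
gripper_force: 0.5
```

```bash
python3 lid.py
```

```text
lid [0.49063174 0.54398302 0.76244155 0.92353938] 937
[-0.13821089 -0.27127805 -0.46138395]
```

Emit:
{"api": "apply_moves", "payload": {"commands": [[0,0.01,-0.08,-0.14,0],[0,0,-0.07,-0.15,0],[0,0,-0.07,-0.15,0],[0,0,-0.06,-0.16,0],[0,0,-0.05,-0.16,0],[0,0,-0.03,-0.12,0],[0,0,-0.02,-0.08,0],[0,0,-0.01,-0.06,0],[0,0,-0.01,-0.05,0]]}}

```text
clock: 18.27
position: [0.5615, 0.016, 0.1228]
ee_rot: [-2.142, -2.298, -0.0]
force: [-0.2, 0.9, 1.0]
width: 0.006
gripper_force: 0.3
```

Emit:
{"api": "apply_moves", "payload": {"commands": [[0,0,-0.01,-0.04,0],[0,0,0,-0.04,0],[0,0,0,-0.03,0]]}}

```text
clock: 18.65
position: [0.5616, 0.0152, 0.1163]
ee_rot: [2.142, 2.297, 0.0]
force: [0.2, -1.2, -0.0]
width: 0.003
gripper_force: 0.3
```

Emit:
{"api": "apply_moves", "payload": {"commands": [[0,0,0,-0.03,0],[0,0,0,-0.03,0],[0,0,0,-0.03,0]]}}

```text
clock: 19.02
position: [0.5617, 0.0153, 0.1125]
ee_rot: [-2.143, -2.297, -0.002]
force: [-11.1, 0.7, 36.5]
width: 0.001
gripper_force: 18.2
```

Emit:
{"api": "apply_moves", "payload": {"commands": [[0,0,0,-0.03,0],[0,0,0,-0.03,0]]}}

```text
clock: 19.27
position: [0.5619, 0.0153, 0.112]
ee_rot: [-2.143, -2.296, -0.005]
force: [-25.9, -0.1, 77.0]
width: 0.006
gripper_force: 38.2
```

Emit:
{"api": "apply_moves", "payload": {"commands": [[0,0,0,0.1,0],[0,0,0,0.2,0],[0,0,0,0.5,0],[0,0,0,0.7,0],[0,0,0,0.7,0],[0,0,0,0.7,0],[0,0,0.7,0.7,0],[0,0,0.7,0.5,0],[0,0,0.7,0,0],[0,0,0.7,0,0],[0,0,0.7,0,0],[0,0,0,0,0]]}}

```text
clock: 20.78
position: [0.5604, 0.2299, 0.3525]
ee_rot: [-2.134, -2.304, 0.001]
force: [-0.4, -0.4, -0.3]
width: 0.006
gripper_force: 0.0
```

Run:
```python
from h import *
A=[]
for n in("top","side"):
    im,P=cloud(n); cv2.imwrite(f"pics/{n}3.png",im[...,::-1]); P=P.reshape(-1,3); A.append(P[np.isfinite(P).all(1)])
P=np.vstack(A);p=np.load("p.npy"); c,s=np.cos(p[2]),np.sin(p[2])
l=(P[:,:2]-p[:2])@np.array([[c,s],[-s,c]]).T; q=np.c_[l,P[:,2]]
for a in(-.08,-.04,0,.04,.08):
    t=q[(abs(q[:,0]-a)<.01)&(abs(q[:,1])<.1)&(q[:,2]<.2)]; print(a,np.median(t[:,2]))
for y in(.046,-.072):
    t=q[(abs(q[:,1]-y)<.04)&(q[:,0]<-.106)&(q[:,0]>-.22)&(q[:,2]>.03)&(q[:,2]<.07)]; print(np.percentile(t[:,0],[1,3,10]))
```

```text
-0.08 0.11238847907499161
-0.04 0.1121289591816752
0 0.11208835304213327
0.04 0.11187578290918232
0.08 0.1120500284252619
[-0.12787079 -0.12676501 -0.12499986]
[-0.12833054 -0.12701309 -0.12485065]
```

View pics/side3.png

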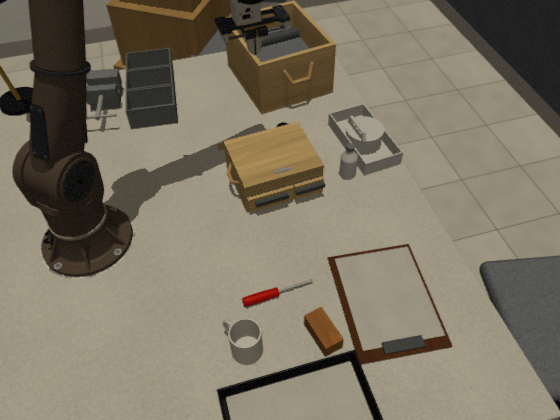

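The lid lies flat at 112 mm (275,155), both drawers are home (290,193), and the arm is clear.

```bash
python3 -c "
from cell import arm
print(arm.sign_off())"
```

```text
the job is handed in; nothing more can be done
None
```

The chest is closed and the job is handed in: both drawers were pushed home, then the lid was folded shut slowly (lying flat at 112 mm), though I pressed it down harder than needed at the end, to 77 N at the wrist against the 120 N limit.

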